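Drop the cover leaf of a nursery organiser onto its pivot pin

TASK

Pick up the loose beech cover leaf by its grip, bring it over the top acrylic tray and slide it about on the pivot pin until its hole finds the pin, then let it drop fully home, lying flat on the tray's rims and squarely covering the compartment. Be gentle: the pin and the acrylic must never be loaded with more than about 25 N (2.5 kg). Leave the bottle, the dish and the rattle where they are, and let go of the leaf at the end.

Things in the scene. Friction and masses are not known exactly. Their poses are not given: they have to be found in the camera images.
- leaf: Loose beech cover leaf, plate 160 (x) x 100 (y) x 8 mm, about 0.12 kg, starts flat on the nightstand. Origin: centre of its underside; z up. At its middle on top is the grip, a beech bar 40 (x) x 16 (y) mm, from 8 to 42 mm above the underside. A round through hole, 14 mm diameter, lies 50 mm from the middle on the -x side
- leaf_hole (a point): centre of the leaf's hole at its underside, i.e. (-50, 0, 0) mm in the leaf's frame; same axes as the leaf
- organiser: Fixed clear organiser. Lower tray 150 (x) x 120 (y) x 60 mm; upper tray on it 150 x 76 x 45, x -80 to +70, rim tops at 105 mm. Origin: underside, on the centre line, 5 mm to +x of the trays' middle; z up. In the upper tray's -x end a white deck 50 mm long, flush with the rims, bears the pin; the compartment to cover is x -26 to +66. Only the pin rises above the rims
- boss (a point): Centre of a 26 mm aluminium disc flush in the deck, (-50, 0, 105) mm in the organiser's frame, same axes. On the disc stands the steel pin: 10 mm diameter, 12 mm high, top edge chamfered, 7 mm OFF the disc's centre in a direction that varies fully and is not reported: find it by feel (or look). The disc is stiff, so the pin stays put under gentle forces
- cover_mid (a point): Point at rim height, (0, 0, 105) mm in the organiser's frame. The leaf's middle ends within about 1 cm of it (the pin's offset shifts it 7 mm), leaf x axis along organiser x axis, so the hole is at the deck end
- bottle: bystander: glass feeding bottle, 58 mm diameter, 150 mm tall, standing; origin at the centre of its foot
- dish: bystander: lidded white ceramic dish, 90 mm diameter, 60 mm tall with its knob; origin at the centre of its foot
- rattle: bystander: yellow plastic rattle lying flat, a ring handle (-x end) with a 36 mm ball at the +x end, about 115 (x) x 52 (y) x 36 mm; origin on the nightstand under its middle
Mind the look-alikes: they are no part of the job. There is more than one size of the organiser; the job needs the middle-sized.

How it is judged (in metres and radians):
On the way, in this order (a step that is already met when the one before it is completed fails the run):
1. the leaf is lifted clear of the nightstand (height (world z) of leaf above 0.06 m), for 0.2 s.
2. the leaf's hole has dropped over the pin and the leaf lies flat on the rims (z of leaf_hole in the frame of boss between -0.004 and 0.003 m and horizontal distance between leaf_hole and boss below 0.012 m and angle between leaf's own z axis and vertical below 0.03 rad), for 0.2 s.
At the end, for the whole second after the job is handed in: The leaf lies at rest and released with the pin through its hole: underside at the hole no more than 3 mm above the deck, leaf level to 0.03 rad, hole within 12 mm of the disc's centre, leaf's middle within 22 mm of cover_mid, leaf's x axis along the organiser's to 0.15 rad (all of step 2 and horizontal distance between leaf and cover_mid below 0.022 m and angle between the x axis of leaf and the x axis of organiser, either way round below 0.15 rad and linear speed of leaf below 0.01 m/s and contact force between leaf and the fingers below 0.05 N); the robot touches nothing.
It fails at once if the leaf is pushed against the organiser or its pin with more than 25 N (contact force between leaf and organiser above 25 N).
It fails at once if the robot pushes on the organiser with more than 25 N (contact force between any of the fingers, the arm and organiser above 25 N).
It fails at once if the bottle is shifted by more than 20 mm (distance of bottle from where it was at the start of the episode above 0.02 m).
It fails at once if the dish is shifted by more than 20 mm (distance of dish from where it was at the start of the episode above 0.02 m).
It fails at once if the rattle is shifted by more than 20 mm (distance of rattle from where it was at the start of the episode above 0.02 m).
It also fails if it takes over 64 s, if anything falls off the work surface, if the arm or the gripper's body presses on something with over 40 N, if the wrist force passes 120 N, or if a joint passes its speed limit or range.

ROBOT

A 7-joint arm with a two-finger parallel gripper is mounted at the origin on the work surface. World frame = base frame: x ahead of the robot, y to its left, z up, the work surface at z = 0. Lengths are in mm, angles in rad, forces in N, time in s.
With the tool pointing down it reaches from about 400 to 875 mm from the base axis. Payload 4.4 kg.
Tool frame: the origin (TCP) lies midway between the tips of the shut fingers; the grasp point (between the pads) lies 19 mm behind it; z points along the fingers, y is the line along which they close (so a half turn about z gives the same grasp; the last joint's range is limited). The gripper opens to 85 mm and grips with 20 to 120 N. Pads are 22 mm wide; open, the fingers measure 114 mm over their backs; the gripper's body (76 mm by 85 mm) begins 54 mm behind the grasp point. The pads swing forward as they close: fully open they stand 13 mm farther back than shut.
Start: joints at [-1.274, 0.628, 0.038, 1.517, -0.027, 0.996, -0.02], TCP at [230.657, 607.714, 192.213] pointing down, gripper open.
Joint ranges: [-3.06, 3.06], [-0.37, 2.12], [-1.25, 1.32], [0.18, 2.47], [-1.1, 4.24], [0.23, 1.98], [-2.94, 2.94]. Speed limits (rad/s): [2.57, 2.57, 3.14, 3.14, 3.14, 3.14, 3.14].

INTERFACE

Orientations are given as [roll, pitch, yaw] about the fixed x, y, z axes, in that order (R = Rz(yaw) Ry(pitch) Rx(roll)).
In Python, from cell import read_state, get_image, finish_job gives the robot as it stands.
- The arm moves only by the tool send_rows, never from a script. Its argument "series" is a list of rows, each an object of numbers: "ax", "ay", "az": the turn, a rotation vector about the tool's x, y, z in rad; "dx", "dy", "dz": the shift along the tool's x, y, z in cm; "hand": the closure, from 0 (fully open) to 1 (shut). In form: [{"ax": .., "ay": .., "az": .., "dx": .., "dy": .., "dz": .., "hand": ..}, ...]. A call has 1 to 10 rows; each row is the pose to reach, as a shift and turn from the pose commanded when the call began, along the tool's axes at that moment; what a row does not reach only later rows make up. A row lasts 1/10 s, in which the tool goes at most 50 mm and 8.59 degrees, less where a joint would pass 70% of its speed; a pose out of reach is approached as far as the arm can. A call with a gripper value outside its range is refused whole. The fingers move at their own pace and stop on an object; the grip force is fixed at half the most. Time passes only in rows, so rows that repeat a pose let the fingers close. It gives the time, the measured TCP pose, the force, the opening and the grip force at its end, in the units of the state.
- read_state(): the state, without advancing time (a new reading comes with each control period).
- get_image(name): name is "side" or "top" or "wrist"; returns a dict with "pixels" (420x560x3 uint8, red, green, blue), "mtx" (3x3 intrinsics, pixels), "R" (3x3) and "t" (3): a world point X has camera coordinates R X + t. Camera axes: x right, y down, z forward; pixel columns grow to the right and rows downward; lengths in mm; the calibration is good to about 2 mm. A picture is of the moment at which its call begins. There is no depth.
- finish_job(): hands the job in; it is judged then, once.
The state is a dict: "clock": time; "qpos": joint angles; "qd": joint speeds; "tau": joint torques, N m; "eef_pos": TCP position; "tool_rot": TCP orientation; "force": force on the tool from outside, world axes, zero at the start; "torque": the same for the moment, N m; "width": finger opening in mm; "gripper_force": force on a finger pad.
Only numpy, scipy, OpenCV 4.12 (cv2) and the standard library are available. Lean on these libraries where they do the work, as an engineer would, in place of code of your own. Each camera call takes 0.05 s, during which the arm holds its last target. There are 200 camera calls.

## Working session

There is one attempt and no reset: what is moved stays moved. The work goes in short steps, Python scripts to look and compute and a tool call to move; the robot and the scene stay as the last step left them, time stands still between calls to the robot, and variables do not carry over. Pictures are saved under pics/ and viewed, at most 10 in all, crops included, and the job is handed in when it is done.

Besides the shell and the picture viewer there is one more tool, called after "Emit:" as name(argument=value, ...), one argument or row to a line, values as JSON. send_rows: Moves the arm, as the interface text tells. Its arguments: {"type":"object","properties":{"series":{"type":"array","items":{"type":"object","properties":{"ax":{"type":"number"},"ay":{"type":"number"},"az":{"type":"number"},"dx":{"type":"number"},"dy":{"type":"number"},"dz":{"type":"number"},"hand":{"type":"number"}}}}},"required":["series"]}

```bash
mkdir -p pics; cat > h.py <<'E'
import numpy as np, cv2
from cell import read_state, get_image, finish_job
def snap(n,f,crop=None,s=1):
    d=get_image(n); im=d["pixels"][:,:,::-1].copy()
    np.savez(f"pics/{f}.npz",im=im,K=np.array(d["mtx"]),R=np.array(d["R"]),t=np.array(d["t"]))
    cv2.imwrite(f"pics/{f}.png",im); return d
def ray(f,u,v,z):
    d=np.load(f"pics/{f}.npz"); R,t=d["R"],d["t"]; c=-R.T@t
    w=R.T@np.linalg.solve(d["K"],[u,v,1.]); return c+w*(z-c[2])/w[2]
def proj(f,X):
    d=np.load(f"pics/{f}.npz"); p=d["K"]@(d["R"]@np.array(X,float)+d["t"]); return p[:2]/p[2]
def crop(f,x,y,w,h,s,o):
    im=np.load(f"pics/{f}.npz")["im"][y:y+h,x:x+w]
    cv2.imwrite(f"pics/{o}.png",cv2.resize(im,None,fx=s,fy=s,interpolation=cv2.INTER_CUBIC))
E
python3 - <<'E'
from h import *
a=snap("top","t0");b=snap("side","s0")
cv2.imwrite("pics/t0b.png",cv2.resize(cv2.imread("pics/t0.png"),(800,600)))
cv2.imwrite("pics/s0b.png",cv2.resize(cv2.imread("pics/s0.png"),(800,600)))
for f in("t0","s0"):
    d=np.load(f"pics/{f}.npz");print(-d["R"].T@d["t"],d["K"][0,0])
s=read_state();print(s)
E
```

```text
[ 391.79391302   16.94366047 1207.18892344] 381.6336998679964
[  84.52998815 -522.76331235  708.5565246 ] 397.1277152373321
{'clock': 0.1, 'qpos': array([-1.27379289,  0.62920676,  0.03842452,  1.51822679, -0.02702043,
        0.99629977, -0.0200321 ]), 'qd': array([-0.00012656, -0.00254363,  0.00032915, -0.00197366, -0.00026717,
       -0.00180811,  0.00059322]), 'tau': array([ 2.75013561e-03, -5.64524496e+01,  1.23049255e+00, -1.93973351e+01,
        1.13100198e-02,  5.47201766e-03,  1.95719144e-05]), 'eef_pos': array([230.42394849, 607.14904784, 191.42427451]), 'tool_rot': array([-3.13996871e+00, -1.61935524e-05,  2.77876329e+00]), 'force': array([0.02363762, 0.39471082, 0.1384353 ]), 'torque': array([ 0.01220353,  0.02813438, -0.02601314]), 'gripper_force': 0.0, 'width': 85.12359251376041}
```

View pics/t0b.png

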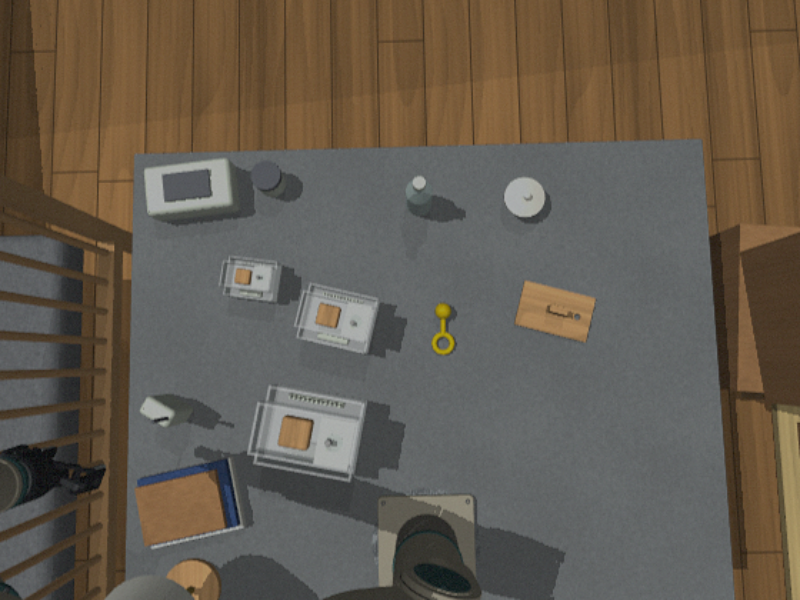

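View pics/s0b.png

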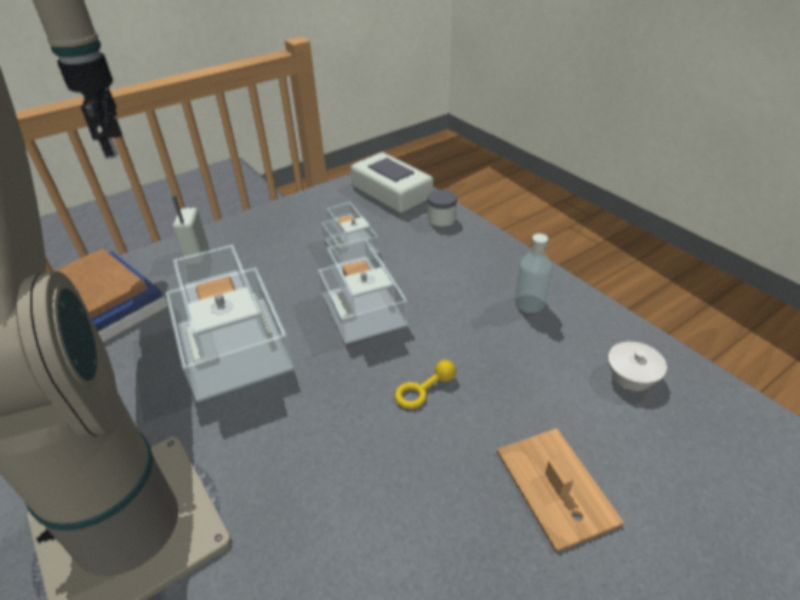

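Leaf candidates: only the plate at about (556,312) in the top view. The orange blocks in the trays are contents. Organiser candidates: small (250,278), middle (338,320) and large (308,432). By the description I choose the middle one, and I'll check it in close crops.

```bash
python3 - <<'E'
from h import *
crop("t0",195,190,80,65,8,"a"); crop("t0",350,190,80,60,8,"b")
a=cv2.imread("pics/a.png");b=cv2.imread("pics/b.png")
crop("s0",215,160,80,80,5,"c");crop("s0",340,290,105,100,4,"d")
for n in "cd": pass
c=cv2.imread("pics/c.png");d=cv2.imread("pics/d.png")
cv2.imwrite("pics/side2.png",np.hstack([c[:400,:390],d[:400,:400]]))
cv2.imwrite("pics/a.png",a);
E
```

```text
(no output)
```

View pics/a.png

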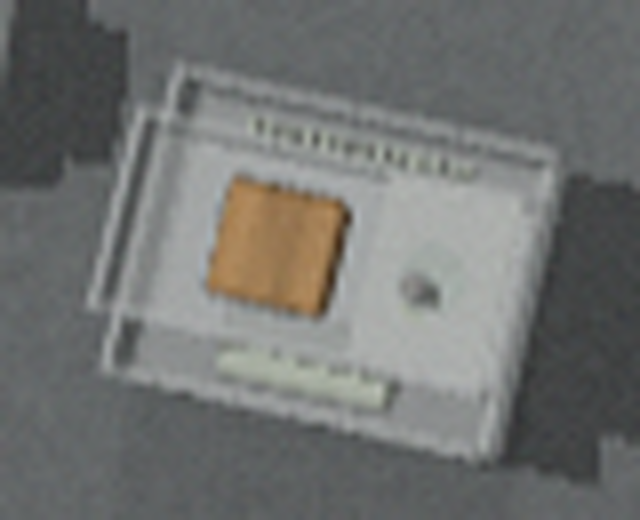

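View pics/b.png

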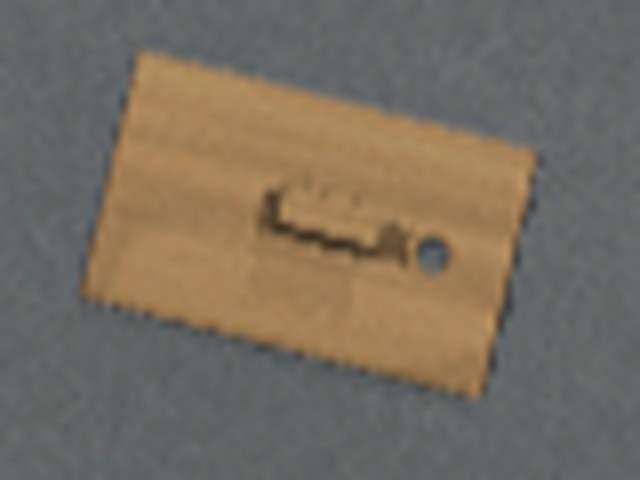

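Top crop, middle organiser: lower rim corners (175,65), (555,155), (490,460), (105,370); the upper tray's +x end runs (140,108)–(92,305); pin about (418,290). Leaf crop: corners (140,52), (537,152), (480,397), (85,297); hole (433,254).

```bash
python3 - <<'E'
from h import *
T=lambda x,y,x0,y0,z: ray("t0",(x+.5)/8-.5+x0,(y+.5)/8-.5+y0,z)
L=[T(x,y,350,190,8) for x,y in((140,52),(537,152),(480,397),(85,297))]
print("leaf c",np.mean(L,0),"sides",[np.linalg.norm(L[i]-L[i-3]) for i in range(4)])
v=(L[0]+L[3]-L[1]-L[2]);print("yaw leaf",np.arctan2(v[1],v[0]),"hole",T(433,254,350,190,4))
v/=np.linalg.norm(v); c=np.mean(L,0);print("pred hole",c-50*v)
O=[T(x,y,195,190,60) for x,y in((175,65),(555,155),(490,460),(105,370))]
o=np.mean(O,0);w=O[0]+O[3]-O[1]-O[2];w/=np.linalg.norm(w)
print("org low c",o,"sides",[np.linalg.norm(O[i]-O[i-3]) for i in range(4)],"yaw",np.arctan2(w[1],w[0]))
org=o+5*w; print("origin",org)
U=[T(x,y,195,190,105) for x,y in((140,108),(92,305))]
print("upper end",U,np.linalg.norm(U[0]-U[1]),"mid pred",org+70*w,np.mean(U,0))
print("boss",org-50*w,"pin",T(418,290,195,190,111))
E
```

```text
leaf c [ 493.41273467 -297.39115574    8.        ] sides [np.float64(160.18341346591623), np.float64(99.55148284237049), np.float64(158.34647274122432), np.float64(99.80894485728938)]
yaw leaf 1.2957555435197632 hole [ 480.70141607 -346.10125813    4.        ]
pred hole [ 479.83342529 -345.51186185    8.        ]
org low c [485.96028064 175.53366353  60.        ] sides [np.float64(148.70307614748577), np.float64(117.53506946526488), np.float64(149.27364793048287), np.float64(118.43619810072916)] yaw 1.315600086585818
origin [487.22245713 180.37173241  60.        ]
upper end [array([540.19926151, 238.34424329, 105.        ]), array([468.65989387, 256.28389746, 105.        ])] 73.75440539022284 mid pred [504.89292801 248.10469675  60.        ] [504.42957769 247.31407038 105.        ]
boss [474.60069222 131.99104359  60.        ] pin [470.80287609 137.22124642 111.        ]
```

View pics/side2.png

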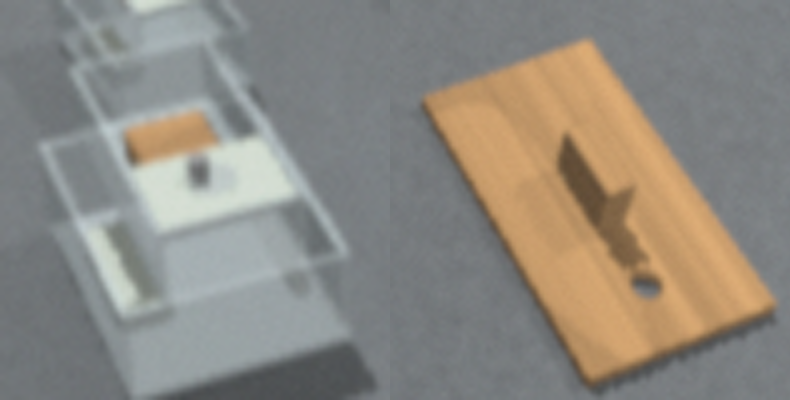

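```bash
cat >> h.py <<'E'
def to(x,y,z,yaw):
    from scipy.spatial.transform import Rotation as Q
    s=read_state(); R=Q.from_euler("xyz",s["tool_rot"]); G=Q.from_euler("xyz",[np.pi,0,yaw])
    print("d cm",np.round(R.inv().apply(np.array([x,y,z])-s["eef_pos"])/10,3),"a",np.round((R.inv()*G).as_rotvec(),4),"at",np.round(s["eef_pos"],2),np.round(s["tool_rot"],4),"F",np.round(s["force"],2),"w",s["width"],s["clock"])
E
python3 - <<'E'
from h import *
to(440,190,300,1.316)
b=lambda x,y,z: ray("s0",(x+.5)/5-.5+215,(y+.5)/5-.5+160,z)
print(b(199,186,105),b(198,158,117))
E
```

```text
d cm [-34.399 -31.578 -10.807] a [-1.3000e-03  1.2000e-03  1.4628e+00] at [230.42 607.15 191.42] [-3.14   -0.      2.7788] F [0.02 0.39 0.14] w 85.12359251376041 0.1
[467.48364003 135.99227366 105.        ] [471.48871587 141.46631573 117.        ]
```

Emit:
send_rows(
  series=[
    {"dz": -5, "hand": 0},
    {"dz": -10.8, "dx": -3, "dy": -3, "az": 0.15, "hand": 0},
    {"dz": -10.8, "dx": -7, "dy": -6.5, "az": 0.3, "hand": 0},
    {"dz": -10.8, "dx": -10.5, "dy": -10, "az": 0.45, "hand": 0},
    {"dz": -10.8, "dx": -14, "dy": -13, "az": 0.6, "hand": 0},
    {"dz": -10.8, "dx": -17.5, "dy": -16, "az": 0.75, "hand": 0},
    {"dz": -10.8, "dx": -21, "dy": -19.5, "az": 0.9, "hand": 0},
    {"dz": -10.8, "dx": -24.5, "dy": -22.5, "az": 1.05, "hand": 0},
    {"dz": -10.8, "dx": -28, "dy": -26, "az": 1.2, "hand": 0},
    {"dz": -10.8, "dx": -31.5, "dy": -29, "az": 1.35, "hand": 0},
  ],
)

```text
invalid input at $.series[0]: expected keys ax, ay, az, dx, dy, dz, hand
```

```bash
python3 - <<'E'
from h import *
to(440,190,300,1.316); print(read_state()["qpos"])
E
```

```text
d cm [-34.399 -31.578 -10.807] a [-1.3000e-03  1.2000e-03  1.4628e+00] at [230.42 607.15 191.42] [-3.14   -0.      2.7788] F [0.02 0.39 0.14] w 85.12359251376041 0.1
[-1.27379289  0.62920676  0.03842452  1.51822679 -0.02702043  0.99629977
 -0.0200321 ]
```

All the keys are needed in each row.

Emit:
send_rows(
  series=[
    {"ax": 0, "ay": 0, "az": 0, "dx": 0, "dy": 0, "dz": -5, "hand": 0},
    {"ax": 0, "ay": 0, "az": 0.15, "dx": -3, "dy": -3, "dz": -10.8, "hand": 0},
    {"ax": 0, "ay": 0, "az": 0.3, "dx": -7, "dy": -6.5, "dz": -10.8, "hand": 0},
    {"ax": 0, "ay": 0, "az": 0.45, "dx": -10.5, "dy": -10, "dz": -10.8, "hand": 0},
    {"ax": 0, "ay": 0, "az": 0.6, "dx": -14, "dy": -13, "dz": -10.8, "hand": 0},
    {"ax": 0, "ay": 0, "az": 0.75, "dx": -17.5, "dy": -16, "dz": -10.8, "hand": 0},
    {"ax": 0, "ay": 0, "az": 0.9, "dx": -21, "dy": -19.5, "dz": -10.8, "hand": 0},
    {"ax": 0, "ay": 0, "az": 1.05, "dx": -24.5, "dy": -22.5, "dz": -10.8, "hand": 0},
    {"ax": 0, "ay": 0, "az": 1.2, "dx": -28, "dy": -26, "dz": -10.8, "hand": 0},
    {"ax": 0, "ay": 0, "az": 1.35, "dx": -31.5, "dy": -29, "dz": -10.8, "hand": 0},
  ],
)

```text
clock: 1.1
eef_pos: [421.9, 223.3, 300.1]
tool_rot: [-3.141, -0.0, 1.423]
force: [0.9, 0.1, -1.2]
width: 85.4
gripper_force: 0.0
```

```bash
python3 - <<'E'
from h import *
to(440,190,300,1.316); print(read_state()["qpos"])
E
```

```text
d cm [-3.032  2.277  0.013] a [-6.00e-04 -1.00e-04  1.07e-01] at [421.94 223.34 300.15] [-3.141e+00 -2.000e-04  1.423e+00] F [ 0.87  0.14 -1.17] w 85.36777948119772 1.1
[-0.90843042  0.28173696  0.47675754  1.83258627 -0.14709008  1.06230096
 -0.52363989]
```

```bash
python3 - <<'E'
from h import *
snap("wrist","w1"); d=np.load("pics/w1.npz"); print(-d["R"].T@d["t"],d["R"][2],d["K"][0,0]); print(proj("w1",[470,138,111]),proj("w1",[474.6,132,105]))
crop("w1",0,0,560,420,1.4,"w1b")
E
```

```text
[433.13950419 307.09759701 481.86740278] [-0.04812545 -0.3246331  -0.94461489] 354.2791301966641
[324.86497915 229.82390937] [328.58128131 231.91471851]
```

View pics/w1b.png

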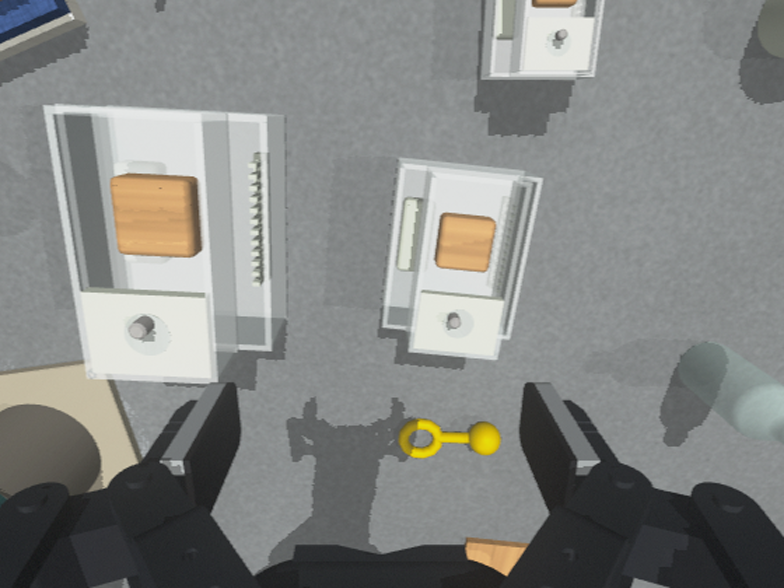

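```bash
python3 - <<'E'
from h import *
crop("w1",290,203,72,54,11,"w1c")
E
```

```text
(no output)
```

View pics/w1c.png

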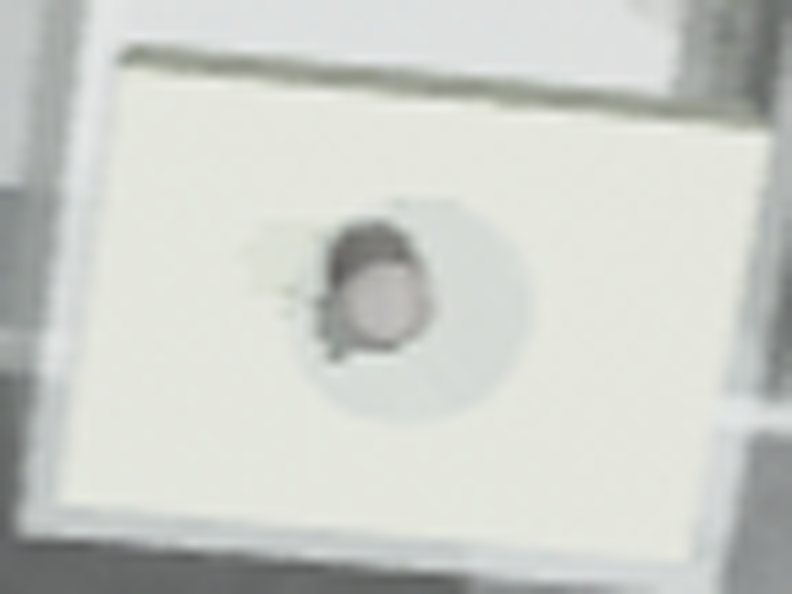

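Wrist crop: disc centre about (415,311); pin top about (385,300), its base about (373,263).

```bash
python3 - <<'E'
from h import *
W=lambda x,y,z: ray("w1",(x+.5)/11-.5+290,(y+.5)/11-.5+203,z)
for p in((415,311,105),(373,263,105),(385,300,117),(120,60,105),(765,125,105),(20,540,105),(705,590,105)): print(p,np.round(W(*p),1))
to(493.4,-297.4,200,1.296)
E
```

```text
(415, 311, 105) [473.2 133.6 105. ]
(373, 263, 105) [469.4 139.7 105. ]
(385, 300, 117) [469.1 140.8 117. ]
(120, 60, 105) [445.9 166.1 105. ]
(765, 125, 105) [511.1 149.2 105. ]
(20, 540, 105) [428.6 113.1 105. ]
(705, 590, 105) [501.1  96.3 105. ]
d cm [-49.269  14.964  10.38 ] a [0.0048 0.0044 0.1093] at [426.62 213.76 300.81] [3.1371 0.0047 1.4052] F [ 3.   -7.01 -0.94] w 85.51179478592834 1.15
```

Emit:
send_rows(
  series=[
    {"ax": 0, "ay": 0, "az": 0.02, "dx": -2, "dy": 0.5, "dz": 0, "hand": 0},
    {"ax": 0, "ay": 0, "az": 0.04, "dx": -6, "dy": 1.7, "dz": 1, "hand": 0},
    {"ax": 0, "ay": 0, "az": 0.06, "dx": -10.5, "dy": 3, "dz": 2, "hand": 0},
    {"ax": 0, "ay": 0, "az": 0.08, "dx": -15.5, "dy": 4.4, "dz": 3, "hand": 0},
    {"ax": 0, "ay": 0, "az": 0.1, "dx": -20, "dy": 5.7, "dz": 4, "hand": 0},
    {"ax": 0, "ay": 0, "az": 0.11, "dx": -25, "dy": 7.1, "dz": 5, "hand": 0},
    {"ax": 0, "ay": 0, "az": 0.12, "dx": -30, "dy": 8.5, "dz": 6.5, "hand": 0},
    {"ax": 0, "ay": 0, "az": 0.133, "dx": -34.5, "dy": 9.8, "dz": 8, "hand": 0},
    {"ax": 0, "ay": 0, "az": 0.133, "dx": -39, "dy": 11.1, "dz": 9, "hand": 0},
    {"ax": 0, "ay": 0, "az": 0.133, "dx": -43, "dy": 12.2, "dz": 10, "hand": 0},
  ],
)

```text
clock: 2.15
eef_pos: [481.9, -218.3, 199.2]
tool_rot: [-3.141, -0.001, 1.299]
force: [0.8, 0.1, -0.4]
width: 85.4
gripper_force: 0.0
```

Emit:
send_rows(
  series=[
    {"ax": 0, "ay": 0, "az": 0, "dx": -3.5, "dy": 1, "dz": 0, "hand": 0},
    {"ax": 0, "ay": 0, "az": 0, "dx": -6, "dy": 1.7, "dz": 0, "hand": 0},
    {"ax": 0, "ay": 0, "az": 0, "dx": -7.7, "dy": 2.2, "dz": 0, "hand": 0},
    {"ax": 0, "ay": 0, "az": 0, "dx": -7.7, "dy": 2.2, "dz": 0, "hand": 0},
    {"ax": 0, "ay": 0, "az": 0, "dx": -7.7, "dy": 2.2, "dz": 0, "hand": 0},
    {"ax": 0, "ay": 0, "az": 0, "dx": -7.7, "dy": 2.2, "dz": 0, "hand": 0},
  ],
)

```text
clock: 2.75
eef_pos: [482.5, -295.4, 199.9]
tool_rot: [-3.141, -0.002, 1.299]
force: [0.5, 0.4, 0.2]
width: 85.4
gripper_force: 0.0
```

```bash
python3 - <<'E'
from h import *
to(493.4,-297.4,35,1.296)
snap("wrist","w2");print(proj("w2",[493.4,-297.4,42]),proj("w2",[480.2,-345.8,8]))
crop("w2",0,0,560,420,1.4,"w2b");print(read_state()["qpos"])
E
```

```text
d cm [ 0.071  1.123 16.485] a [-0.0009 -0.0017  0.0026] at [ 482.45 -295.38  199.86] [-3.1407e+00 -1.7000e-03  1.2986e+00] F [0.55 0.35 0.18] w 85.36843226880653 2.75
[283.52265282 169.44456384] [282.27508481 205.91109501]
[ 0.15520939  0.54854045  0.53758044  1.75710854 -0.34080081  0.93084132
  0.56254241]
```

View pics/w2b.png

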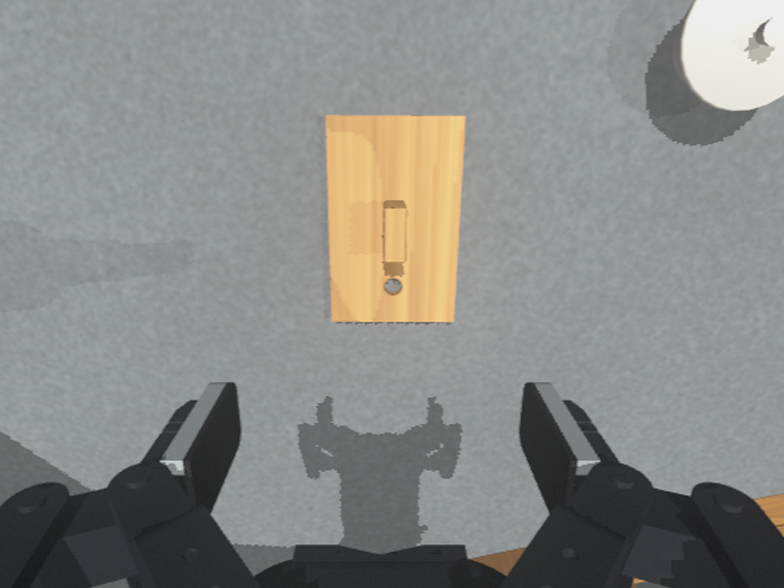

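Wrist view: grip top centre about (395,235) and hole (393,286) in the 1.4x picture, close to the predictions (397,237) and (395,288). I'll refine with these.

```bash
python3 - <<'E'
from h import *
W=lambda x,y,z: ray("w2",(x+.5)/1.4-.5,(y+.5)/1.4-.5,z)
g=W(395,234.5,42);C=[W(x,y,8) for x,y in((326,115),(466,115),(454,321),(331.5,321))]
v=C[0]+C[1]-C[2]-C[3];print(g,W(393,286,8),np.mean(C,0),np.arctan2(v[1],v[0]),[np.linalg.norm(C[i]-C[i-3]) for i in range(4)])
to(*np.mean(C,0)[:2],80,1.296)
E
```

```text
[ 492.5029655  -294.97029875   42.        ] [ 478.90946607 -343.26077185    8.        ] [ 492.73018176 -295.77216769    8.        ] 1.292458746168736 [np.float64(99.86832007314551), np.float64(159.62814663206655), np.float64(100.26203615824593), np.float64(159.63258675526995)]
d cm [ 0.235  0.999 12.001] a [-0.0006 -0.0014  0.0026] at [ 482.5  -295.53  200.01] [-3.1410e+00 -1.4000e-03  1.2986e+00] F [1.08 0.35 0.87] w 85.4396232542625 2.8
```

Emit:
send_rows(
  series=[
    {"ax": 0, "ay": 0, "az": 0.004, "dx": 0.2, "dy": 1.0, "dz": 2, "hand": 0},
    {"ax": 0, "ay": 0, "az": 0.004, "dx": 0.2, "dy": 1.0, "dz": 6, "hand": 0},
    {"ax": 0, "ay": 0, "az": 0.004, "dx": 0.2, "dy": 1.0, "dz": 10, "hand": 0},
    {"ax": 0, "ay": 0, "az": 0.004, "dx": 0.2, "dy": 1.0, "dz": 13, "hand": 0},
    {"ax": 0, "ay": 0, "az": 0.004, "dx": 0.2, "dy": 1.0, "dz": 15.5, "hand": 0},
    {"ax": 0, "ay": 0, "az": 0.004, "dx": 0.2, "dy": 1.0, "dz": 17, "hand": 0},
    {"ax": 0, "ay": 0, "az": 0.004, "dx": 0.2, "dy": 1.0, "dz": 18, "hand": 0},
    {"ax": 0, "ay": 0, "az": 0.004, "dx": 0.2, "dy": 1.0, "dz": 18.7, "hand": 0},
    {"ax": 0, "ay": 0, "az": 0.004, "dx": 0.2, "dy": 1.0, "dz": 18.7, "hand": 0},
    {"ax": 0, "ay": 0, "az": 0.004, "dx": 0.2, "dy": 1.0, "dz": 18.7, "hand": 0},
  ],
)

```text
clock: 3.8
eef_pos: [492.8, -298.8, 14.0]
tool_rot: [3.14, 0.0, 1.292]
force: [-0.1, 0.9, 0.3]
width: 85.8
gripper_force: 0.0
```

Emit:
send_rows(
  series=[
    {"ax": 0, "ay": 0, "az": 0, "dx": 0, "dy": 0, "dz": 0, "hand": 0.4},
    {"ax": 0, "ay": 0, "az": 0, "dx": 0, "dy": 0, "dz": 0, "hand": 0.6},
    {"ax": 0, "ay": 0, "az": 0, "dx": 0, "dy": 0, "dz": 0, "hand": 0.8},
    {"ax": 0, "ay": 0, "az": 0, "dx": 0, "dy": 0, "dz": 0, "hand": 1},
    {"ax": 0, "ay": 0, "az": 0, "dx": 0, "dy": 0, "dz": 0, "hand": 1},
    {"ax": 0, "ay": 0, "az": 0, "dx": 0, "dy": 0, "dz": 0, "hand": 1},
    {"ax": 0, "ay": 0, "az": 0, "dx": 0, "dy": 0, "dz": 0, "hand": 1},
    {"ax": 0, "ay": 0, "az": 0, "dx": 0, "dy": 0, "dz": 0, "hand": 1},
    {"ax": 0, "ay": 0, "az": 0, "dx": 0, "dy": 0, "dz": 0, "hand": 1},
    {"ax": 0, "ay": 0, "az": 0, "dx": 0, "dy": 0, "dz": 0, "hand": 1},
  ],
)

```text
clock: 4.8
eef_pos: [492.2, -298.4, 13.1]
tool_rot: [-3.141, -0.0, 1.292]
force: [0.8, 0.4, 0.8]
width: 0.1
gripper_force: 0.0
```

```bash
python3 - <<'E'
from h import *
snap("wrist","w3");snap("side","s3");snap("top","t3")
im=lambda f:np.load(f"pics/{f}.npz")["im"]
a=cv2.resize(im("w3"),(400,300));b=cv2.resize(im("s3")[260:410,320:520],(400,300));c=cv2.resize(im("t3")[150:300,320:520],(400,300));d=cv2.resize(im("w3")[120:420,80:480],(400,300))
cv2.imwrite("pics/m3.png",np.vstack([np.hstack([a,b]),np.hstack([c,d])]))
s=read_state();print(s["eef_pos"],s["width"],s["gripper_force"],s["force"],s["torque"])
E
```

```text
[ 492.24238183 -298.40751235   13.18318607] -0.20851830949846306 0.0 [ 0.24356244  0.41925715 -0.15014727] [ 0.01052789 -0.01184447  0.02503577]
```

View pics/m3.png

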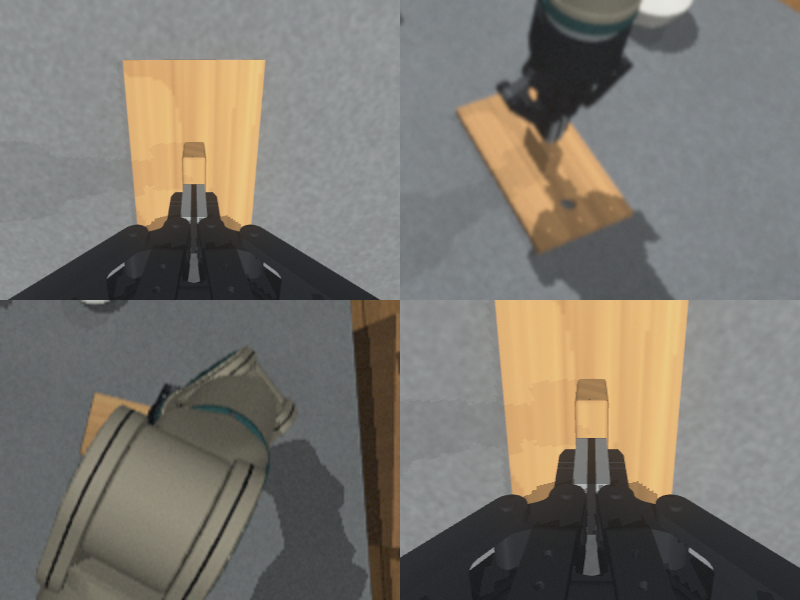

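The wrist view shows the fingers shut, with their tips at crop-d (592,438). The grip's +x end is still visible beyond them, its top edge at (592,400). I'll work out where the grip really is relative to the TCP.

```bash
python3 - <<'E'
from h import *
s=read_state();p=s["eef_pos"];d=np.load("pics/w3.npz")
print("cam",-d["R"].T@d["t"],"TCP proj",proj("w3",p),proj("w3",p+[0,0,19]))
u=272
print("end face bottom z8",ray("w3",u,199,8),"top z42",ray("w3",u,220,42))
print("plate far edge z8: mid",ray("w3",(194+.5)*1.4-.5,60*1.4+.2,8), ray("w3",123*1.4+.2,84.2,8),ray("w3",265*1.4+.2,84.2,8))
d2=np.load("pics/w2.npz");print("camw2",-d2["R"].T@d2["t"])
v=np.array([np.cos(1.294),np.sin(1.294),0])
print("expected far edge", np.array([492.8,-296.5,8])+80*v, "grip end",np.array([492.8,-296.5,8])+20*v)
for x in (20,0,-20): print(x,proj("w3",np.array([492.8,-296.5,42])+x*v))
E
```

```text
cam [ 514.2255772  -217.00676204  194.8585212 ] TCP proj [273.11166302 238.04949139] [273.34490528 253.75341538]
end face bottom z8 [ 497.54605226 -277.63409916    8.        ] top z42 [ 497.75178902 -276.50336669   42.        ]
plate far edge z8: mid [ 514.09984708 -219.34002169    8.        ] [ 466.30376261 -205.63585561    8.        ] [ 561.91572046 -233.04986169    8.        ]
camw2 [ 503.94991919 -214.12917159  381.7105103 ]
expected far edge [ 514.66202625 -219.54513135    8.        ] grip end [ 498.26550656 -277.26128284    8.        ]
20 [273.50911102 221.17070658]
0 [273.51504141 259.50176552]
-20 [273.52053431 295.00514215]
```

The geometry agrees with the estimate, yet the fingers appear to meet inside the grip, with no pad force reported. I'll do a small test lift to see whether the leaf comes along.

Emit:
send_rows(
  series=[
    {"ax": 0, "ay": 0, "az": 0, "dx": 0, "dy": 0, "dz": -0.5, "hand": 1},
    {"ax": 0, "ay": 0, "az": 0, "dx": 0, "dy": 0, "dz": -1, "hand": 1},
    {"ax": 0, "ay": 0, "az": 0, "dx": 0, "dy": 0, "dz": -2, "hand": 1},
    {"ax": 0, "ay": 0, "az": 0, "dx": 0, "dy": 0, "dz": -3, "hand": 1},
    {"ax": 0, "ay": 0, "az": 0, "dx": 0, "dy": 0, "dz": -3, "hand": 1},
    {"ax": 0, "ay": 0, "az": 0, "dx": 0, "dy": 0, "dz": -3, "hand": 1},
  ],
)

```text
clock: 5.55
eef_pos: [492.6, -298.5, 43.8]
tool_rot: [3.141, 0.0, 1.292]
force: [0.5, 1.6, 0.1]
width: 0.2
gripper_force: 0.0
```

```bash
python3 - <<'E'
from h import *
s=read_state();print(s["eef_pos"],s["width"],s["gripper_force"],s["force"])
snap("wrist","w4")
im=np.load("pics/w4.npz")["im"].astype(int)
# wood mask: r-b large
m=((im[:,:,2]-im[:,:,0])>45).astype(np.uint8)
n,l,st,c=cv2.connectedComponentsWithStats(m); i=1+np.argmax(st[1:,4]); print(st[i])
far=st[i][1]; v=np.array([np.cos(1.294),np.sin(1.294),0]); e=np.array([492.8,-296.5,0])+80*v
print("far edge proj if on table",proj("w4",e+[0,0,8]),"if lifted 30",proj("w4",e+[0,0,38]))
E
```

```text
[ 492.6376177  -298.49415753   43.76913912] 0.15354216449700597 0.0 [0.51032846 1.61746378 0.14387081]
[  185    83   172   232 32424]
far edge proj if on table [271.96735338  83.66222597] if lifted 30 [272.22529663  84.35340667]
```

```bash
python3 - <<'E'
from h import *
im=np.load("pics/w4.npz")["im"].astype(int)
m=((im[:,:,2]-im[:,:,0])>45)
for v in(90,110,130):
    u=np.where(m[v,150:400])[0]+150;print(v,u.min(),u.max(),[np.linalg.norm(ray("w4",u.min(),v,z)-ray("w4",u.max(),v,z)) for z in(8,38)])
for f in("w3","w4"): crop(f,100,80,350,340,1.1,f+"c")
cv2.imwrite("pics/m4.png",np.hstack([cv2.imread("pics/w3c.png"),cv2.imread("pics/w4c.png")]))
E
```

```text
90 185 356 [np.float64(100.07043556831758), np.float64(86.2642234106696)]
110 187 354 [np.float64(99.48798330517218), np.float64(85.76212914208097)]
130 188 353 [np.float64(100.09749212195258), np.float64(86.28754710836554)]
```

```bash
python3 - <<'E'
from h import *
for f in("w3","w4"):
    im=np.load(f"pics/{f}.npz")["im"].astype(int)
    for u in(264,272,280): print(f,u,[(v,tuple(im[v,u,::-1])) for v in range(196,284,6)])
E
```

```text
w3 264 [(196, (np.int64(217), np.int64(169), np.int64(112))), (202, (np.int64(163), np.int64(127), np.int64(84))), (208, (np.int64(158), np.int64(123), np.int64(82))), (214, (np.int64(161), np.int64(125), np.int64(83))), (220, (np.int64(193), np.int64(150), np.int64(101))), (226, (np.int64(231), np.int64(189), np.int64(124))), (232, (np.int64(232), np.int64(188), np.int64(123))), (238, (np.int64(231), np.int64(188), np.int64(123))), (244, (np.int64(231), np.int64(188), np.int64(123))), (250, (np.int64(223), np.int64(177), np.int64(116))), (256, (np.int64(223), np.int64(176), np.int64(115))), (262, (np.int64(125), np.int64(124), np.int64(122))), (268, (np.int64(125), np.int64(125), np.int64(122))), (274, (np.int64(124), np.int64(124), np.int64(122))), (280, (np.int64(124), np.int64(124), np.int64(122)))]
w3 272 [(196, (np.int64(220), np.int64(171), np.int64(115))), (202, (np.int64(164), np.int64(126), np.int64(83))), (208, (np.int64(158), np.int64(122), np.int64(81))), (214, (np.int64(166), np.int64(127), np.int64(83))), (220, (np.int64(192), np.int64(148), np.int64(98))), (226, (np.i
[... 3070 characters left out ...]
208, (np.int64(232), np.int64(188), np.int64(122))), (214, (np.int64(231), np.int64(188), np.int64(122))), (220, (np.int64(231), np.int64(187), np.int64(123))), (226, (np.int64(231), np.int64(188), np.int64(124))), (232, (np.int64(231), np.int64(188), np.int64(124))), (238, (np.int64(231), np.int64(186), np.int64(123))), (244, (np.int64(231), np.int64(187), np.int64(125))), (250, (np.int64(231), np.int64(187), np.int64(125))), (256, (np.int64(230), np.int64(185), np.int64(123))), (262, (np.int64(127), np.int64(127), np.int64(123))), (268, (np.int64(126), np.int64(126), np.int64(123))), (274, (np.int64(127), np.int64(126), np.int64(123))), (280, (np.int64(126), np.int64(126), np.int64(124)))]
```

The finger-tip edge is at v≈259 in both pictures, so the grip isn't hiding the tips. The real tips seem to be higher than the reported TCP. I'll check this against the side view and the open-finger spacing.

```bash
python3 - <<'E'
from h import *
for z in range(5,71,8): print(z,np.round(ray("s3",394,330,z)-[492.4,-298.4,0],1), np.round(proj("w3",[492.2,-298.4,z]),0))
d=np.load("pics/w3.npz");print("depth",(d["R"]@np.array([492.2,-298.4,13.1])+d["t"]))
# open-finger: w2 inner edges at tip
snap("side","s4")
im=np.hstack([np.load(f"pics/{f}.npz")["im"][255:375,345:465] for f in("s3","s4")])
cv2.imwrite("pics/m5.png",cv2.resize(im,None,fx=3.3,fy=3.3,interpolation=cv2.INTER_CUBIC))
E
```

```text
5 [24.4 12.3  5. ] [273. 232.]
13 [19.5  9.6 13. ] [273. 238.]
21 [14.6  6.9 21. ] [273. 244.]
29 [ 9.7  4.2 29. ] [273. 251.]
37 [ 4.7  1.5 37. ] [273. 258.]
45 [-0.2 -1.2 45. ] [273. 266.]
53 [-5.1 -3.9 53. ] [274. 275.]
61 [-10.   -6.6  61. ] [274. 285.]
69 [-14.9  -9.3  69. ] [274. 295.]
depth [  1.11866958  19.98143125 199.36307644]
```

View pics/m5.png

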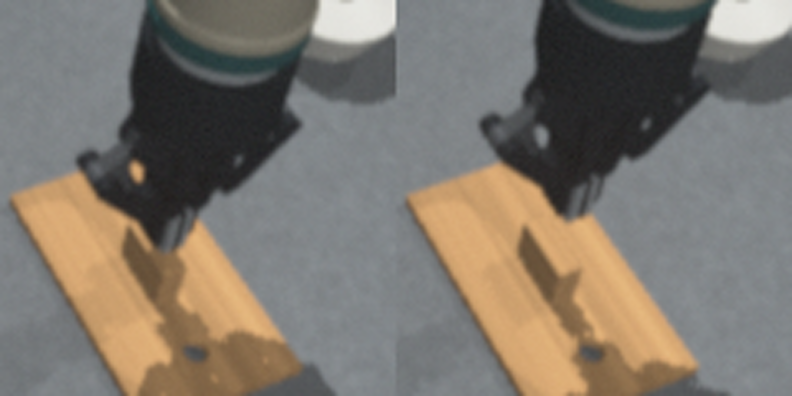

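The side view shows the shut tips just above the grip while the reported TCP z was 13. The open-finger spacing and tip edge give tips about 35 mm higher than reported. So the reported TCP is not at the tips, and no contact happened. I'll aim for a reported z of about -20, which puts the true tips at roughly 16 mm and tolerates an error of ±8.

Emit:
send_rows(
  series=[
    {"ax": 0, "ay": 0, "az": 0, "dx": 0.2, "dy": 0, "dz": 0, "hand": 0},
    {"ax": 0, "ay": 0, "az": 0, "dx": 0.2, "dy": 0, "dz": 0, "hand": 0},
    {"ax": 0, "ay": 0, "az": 0, "dx": 0.2, "dy": 0, "dz": 0, "hand": 0},
    {"ax": 0, "ay": 0, "az": 0, "dx": 0.2, "dy": 0, "dz": 0, "hand": 0},
    {"ax": 0, "ay": 0, "az": 0, "dx": 0.2, "dy": 0, "dz": 0, "hand": 0},
    {"ax": 0, "ay": 0, "az": 0, "dx": 0.2, "dy": 0, "dz": 0, "hand": 0},
    {"ax": 0, "ay": 0, "az": 0, "dx": 0.2, "dy": 0, "dz": 1, "hand": 0},
    {"ax": 0, "ay": 0, "az": 0, "dx": 0.2, "dy": 0, "dz": 2, "hand": 0},
    {"ax": 0, "ay": 0, "az": 0, "dx": 0.2, "dy": 0, "dz": 3, "hand": 0},
    {"ax": 0, "ay": 0, "az": 0, "dx": 0.2, "dy": 0, "dz": 3, "hand": 0},
  ],
)

```text
clock: 6.65
eef_pos: [491.5, -295.6, 11.2]
tool_rot: [-3.138, -0.001, 1.292]
force: [-0.9, 0.9, -0.5]
width: 85.5
gripper_force: 0.0
```

Emit:
send_rows(
  series=[
    {"ax": 0, "ay": 0, "az": 0, "dx": 0, "dy": 0, "dz": 0.6, "hand": 0},
    {"ax": 0, "ay": 0, "az": 0, "dx": 0, "dy": 0, "dz": 1.2, "hand": 0},
    {"ax": 0, "ay": 0, "az": 0, "dx": 0, "dy": 0, "dz": 1.8, "hand": 0},
    {"ax": 0, "ay": 0, "az": 0, "dx": 0, "dy": 0, "dz": 2.3, "hand": 0},
    {"ax": 0, "ay": 0, "az": 0, "dx": 0, "dy": 0, "dz": 2.8, "hand": 0},
    {"ax": 0, "ay": 0, "az": 0, "dx": 0, "dy": 0, "dz": 3.1, "hand": 0},
    {"ax": 0, "ay": 0, "az": 0, "dx": 0, "dy": 0, "dz": 3.3, "hand": 0},
    {"ax": 0, "ay": 0, "az": 0, "dx": 0, "dy": 0, "dz": 3.3, "hand": 0},
  ],
)

```text
clock: 7.45
eef_pos: [492.7, -296.5, -20.0]
tool_rot: [-3.141, -0.0, 1.292]
force: [0.5, 1.1, 1.0]
width: 85.5
gripper_force: 0.0
```

Emit:
send_rows(
  series=[
    {"ax": 0, "ay": 0, "az": 0, "dx": 0, "dy": 0, "dz": 0, "hand": 0.4},
    {"ax": 0, "ay": 0, "az": 0, "dx": 0, "dy": 0, "dz": 0, "hand": 0.6},
    {"ax": 0, "ay": 0, "az": 0, "dx": 0, "dy": 0, "dz": 0, "hand": 0.8},
    {"ax": 0, "ay": 0, "az": 0, "dx": 0, "dy": 0, "dz": 0, "hand": 0.9},
    {"ax": 0, "ay": 0, "az": 0, "dx": 0, "dy": 0, "dz": 0, "hand": 1},
    {"ax": 0, "ay": 0, "az": 0, "dx": 0, "dy": 0, "dz": 0, "hand": 1},
    {"ax": 0, "ay": 0, "az": 0, "dx": 0, "dy": 0, "dz": 0, "hand": 1},
    {"ax": 0, "ay": 0, "az": 0, "dx": 0, "dy": 0, "dz": 0, "hand": 1},
  ],
)

```text
clock: 8.25
eef_pos: [493.0, -296.7, -19.5]
tool_rot: [3.141, 0.0, 1.292]
force: [-0.3, -0.0, 4.7]
width: 14.9
gripper_force: 59.7
```

```bash
python3 - <<'E'
from h import *
to(492,-296,150,1.31)
E
```

```text
d cm [  0.035  -0.105 -16.954] a [ 0.0004  0.0001 -0.0182] at [ 492.98 -296.67  -19.54] [3.1412e+00 1.0000e-04 1.2918e+00] F [-0.26 -0.01  4.69] w 14.865827040698344 8.25
```

The grip is held: 15 mm opening, 60 N on the pads. The leaf's underside is 19.5 mm above the reported TCP z. Now lift, then carry it over.

Emit:
send_rows(
  series=[
    {"ax": 0, "ay": 0, "az": 0, "dx": 0, "dy": 0, "dz": -0.5, "hand": 1},
    {"ax": 0, "ay": 0, "az": 0, "dx": 0, "dy": 0, "dz": -1.5, "hand": 1},
    {"ax": 0, "ay": 0, "az": 0, "dx": 0, "dy": 0, "dz": -3.5, "hand": 1},
    {"ax": 0, "ay": 0, "az": 0, "dx": 0, "dy": 0, "dz": -6, "hand": 1},
    {"ax": 0, "ay": 0, "az": 0, "dx": 0, "dy": 0, "dz": -9, "hand": 1},
    {"ax": 0, "ay": 0, "az": 0, "dx": 0, "dy": 0, "dz": -12, "hand": 1},
    {"ax": 0, "ay": 0, "az": 0, "dx": 0, "dy": 0, "dz": -14.5, "hand": 1},
    {"ax": 0, "ay": 0, "az": 0, "dx": 0, "dy": 0, "dz": -16.3, "hand": 1},
    {"ax": 0, "ay": 0, "az": 0, "dx": 0, "dy": 0, "dz": -17, "hand": 1},
    {"ax": 0, "ay": 0, "az": 0, "dx": 0, "dy": 0, "dz": -17, "hand": 1},
  ],
)

```text
clock: 9.25
eef_pos: [493.2, -296.7, 151.1]
tool_rot: [3.14, 0.0, 1.292]
force: [-0.1, -0.1, -1.4]
width: 14.6
gripper_force: 59.2
```

```bash
python3 - <<'E'
from h import *
snap("wrist","w5")
im=np.load("pics/w5.npz")["im"].astype(int); m=((im[:,:,2]-im[:,:,0])>45)
for v in range(60,150,20):
    u=np.where(m[v,100:460])[0]+100
    if len(u): print(v,u.min(),u.max())
to(482,188.4,150,1.316)
s=read_state();p=s["eef_pos"];v=np.array([np.cos(1.292),np.sin(1.292),0]);print(proj("w5",p+[0,0,19.5+8]+80*v),s["gripper_force"])
print(np.round(read_state()["torque"],3))
E
```

```text
100 152 390
120 154 388
140 156 386
d cm [ 4.6292e+01 -1.4365e+01  2.7000e-02] a [-0.0001 -0.0003 -0.024 ] at [ 492.69 -296.18  150.12] [-3.1415e+00 -3.0000e-04  1.2920e+00] F [-0.5  -0.04 -1.02] w 15.002720031403443 9.3
[272.42186895  89.5778371 ] 59.17377948760986
[0.003 0.002 0.092]
```

Emit:
send_rows(
  series=[
    {"ax": 0, "ay": 0, "az": 0, "dx": 1.5, "dy": -0.5, "dz": 0, "hand": 1},
    {"ax": 0, "ay": 0, "az": -0.01, "dx": 4.5, "dy": -1.4, "dz": 0, "hand": 1},
    {"ax": 0, "ay": 0, "az": -0.024, "dx": 8.5, "dy": -2.6, "dz": 0, "hand": 1},
    {"ax": 0, "ay": 0, "az": -0.024, "dx": 12.5, "dy": -3.9, "dz": 0, "hand": 1},
    {"ax": 0, "ay": 0, "az": -0.024, "dx": 16.5, "dy": -5.1, "dz": 0, "hand": 1},
    {"ax": 0, "ay": 0, "az": -0.024, "dx": 20.5, "dy": -6.4, "dz": 0, "hand": 1},
    {"ax": 0, "ay": 0, "az": -0.024, "dx": 24.5, "dy": -7.6, "dz": 0, "hand": 1},
    {"ax": 0, "ay": 0, "az": -0.024, "dx": 28.5, "dy": -8.9, "dz": 0, "hand": 1},
    {"ax": 0, "ay": 0, "az": -0.024, "dx": 32.5, "dy": -10.1, "dz": 0, "hand": 1},
    {"ax": 0, "ay": 0, "az": -0.024, "dx": 36, "dy": -11.2, "dz": 0, "hand": 1},
  ],
)

```text
clock: 10.3
eef_pos: [482.2, 83.8, 149.1]
tool_rot: [-3.139, 0.0, 1.318]
force: [0.7, -0.7, -1.9]
width: 14.8
gripper_force: 59.2
```

Emit:
send_rows(
  series=[
    {"ax": 0, "ay": 0, "az": 0, "dx": 3.5, "dy": -0.9, "dz": 0, "hand": 1},
    {"ax": 0, "ay": 0, "az": 0, "dx": 6.5, "dy": -1.7, "dz": 0, "hand": 1},
    {"ax": 0, "ay": 0, "az": 0, "dx": 8.5, "dy": -2.3, "dz": 0, "hand": 1},
    {"ax": 0, "ay": 0, "az": 0, "dx": 9.8, "dy": -2.7, "dz": 0, "hand": 1},
    {"ax": 0, "ay": 0, "az": 0, "dx": 10.2, "dy": -2.9, "dz": 0, "hand": 1},
    {"ax": 0, "ay": 0, "az": 0, "dx": 10.2, "dy": -2.9, "dz": 0, "hand": 1},
    {"ax": 0, "ay": 0, "az": 0, "dx": 10.2, "dy": -2.9, "dz": 0, "hand": 1},
    {"ax": 0, "ay": 0, "az": 0, "dx": 10.2, "dy": -2.9, "dz": 0, "hand": 1},
  ],
)

```text
clock: 11.1
eef_pos: [482.1, 184.9, 150.3]
tool_rot: [3.142, 0.0, 1.313]
force: [-0.3, -0.3, -1.0]
width: 14.9
gripper_force: 59.2
```

```bash
python3 - <<'E'
from h import *
to(482,188.4,110,1.316);print(read_state()["qpos"],read_state()["gripper_force"])
E
```

```text
d cm [ 0.336 -0.096  4.027] a [ 0.0001  0.0005 -0.0025] at [482.08 184.93 150.27] [3.1415e+00 5.0000e-04 1.3135e+00] F [-0.33 -0.28 -0.95] w 14.948449893381218 11.1
[-0.79786319  0.55489657  0.56462386  1.94366073 -0.42040971  0.76106518
 -0.24820335] 59.17133867740631
```

Emit:
send_rows(
  series=[
    {"ax": 0, "ay": 0, "az": -0.002, "dx": 0.34, "dy": -0.1, "dz": 1, "hand": 1},
    {"ax": 0, "ay": 0, "az": -0.002, "dx": 0.34, "dy": -0.1, "dz": 2.5, "hand": 1},
    {"ax": 0, "ay": 0, "az": -0.002, "dx": 0.34, "dy": -0.1, "dz": 3.7, "hand": 1},
    {"ax": 0, "ay": 0, "az": -0.002, "dx": 0.34, "dy": -0.1, "dz": 4.5, "hand": 1},
    {"ax": 0, "ay": 0, "az": -0.002, "dx": 0.34, "dy": -0.1, "dz": 4.9, "hand": 1},
    {"ax": 0, "ay": 0, "az": -0.002, "dx": 0.34, "dy": -0.1, "dz": 4.9, "hand": 1},
    {"ax": 0, "ay": 0, "az": -0.002, "dx": 0.34, "dy": -0.1, "dz": 4.9, "hand": 1},
  ],
)

```text
clock: 11.8
eef_pos: [482.2, 189.9, 101.4]
tool_rot: [3.141, -0.0, 1.318]
force: [-0.0, 0.1, -1.7]
width: 14.9
gripper_force: 59.2
```

Emit:
send_rows(
  series=[
    {"ax": 0, "ay": 0, "az": 0, "dx": 0, "dy": 0, "dz": 0.1, "hand": 1},
    {"ax": 0, "ay": 0, "az": 0, "dx": 0, "dy": 0, "dz": 0.2, "hand": 1},
    {"ax": 0, "ay": 0, "az": 0, "dx": 0, "dy": 0, "dz": 0.3, "hand": 1},
    {"ax": 0, "ay": 0, "az": 0, "dx": 0, "dy": 0, "dz": 0.3, "hand": 1},
  ],
)

```text
clock: 12.2
eef_pos: [481.8, 190.0, 98.2]
tool_rot: [-3.142, -0.0, 1.318]
force: [0.6, -0.2, -1.0]
width: 15.3
gripper_force: 59.2
```

```bash
python3 - <<'E'
from h import *
to(482,188.4,110,1.316);s=read_state();print(s["torque"],s["gripper_force"])
E
```

```text
d cm [-0.152  0.06  -1.18 ] a [-0.0001 -0.0001  0.0019] at [481.79 190.02  98.2 ] [-3.1415e+00 -1.0000e-04  1.3179e+00] F [ 0.62 -0.21 -0.97] w 15.302965957612178 12.2
[-0.00269476  0.03692939 -0.0193976 ] 59.170705676078796
```

Emit:
send_rows(
  series=[
    {"ax": 0, "ay": 0, "az": 0, "dx": -0.15, "dy": 0.05, "dz": 0, "hand": 1},
    {"ax": 0, "ay": 0, "az": 0, "dx": -0.15, "dy": 0.05, "dz": 0.1, "hand": 1},
    {"ax": 0, "ay": 0, "az": 0, "dx": -0.15, "dy": 0.05, "dz": 0.1, "hand": 1},
  ],
)

```text
clock: 12.5
eef_pos: [481.9, 188.3, 97.1]
tool_rot: [-3.141, 0.0, 1.318]
force: [0.2, 0.5, -1.2]
width: 14.8
gripper_force: 59.2
```

Emit:
send_rows(
  series=[
    {"ax": 0, "ay": 0, "az": 0, "dx": 0, "dy": 0, "dz": 0.05, "hand": 1},
    {"ax": 0, "ay": 0, "az": 0, "dx": 0, "dy": 0, "dz": 0.1, "hand": 1},
    {"ax": 0, "ay": 0, "az": 0, "dx": 0, "dy": 0, "dz": 0.1, "hand": 1},
  ],
)

```text
clock: 12.8
eef_pos: [481.9, 188.4, 96.1]
tool_rot: [-3.141, 0.0, 1.318]
force: [0.3, 0.3, -1.9]
width: 15.1
gripper_force: 59.2
```

No contact yet, with the underside at about 115.6. I'll go down another millimetre at a time.

Emit:
send_rows(
  series=[
    {"ax": 0, "ay": 0, "az": 0, "dx": 0, "dy": 0, "dz": 0.05, "hand": 1},
    {"ax": 0, "ay": 0, "az": 0, "dx": 0, "dy": 0, "dz": 0.1, "hand": 1},
    {"ax": 0, "ay": 0, "az": 0, "dx": 0, "dy": 0, "dz": 0.1, "hand": 1},
  ],
)

```text
clock: 13.1
eef_pos: [481.9, 188.4, 95.1]
tool_rot: [-3.141, 0.0, 1.318]
force: [0.2, -0.3, -1.4]
width: 14.5
gripper_force: 59.2
```

Emit:
send_rows(
  series=[
    {"ax": 0, "ay": 0, "az": 0, "dx": 0, "dy": 0, "dz": 0.05, "hand": 1},
    {"ax": 0, "ay": 0, "az": 0, "dx": 0, "dy": 0, "dz": 0.1, "hand": 1},
    {"ax": 0, "ay": 0, "az": 0, "dx": 0, "dy": 0, "dz": 0.1, "hand": 1},
  ],
)

```text
clock: 13.4
eef_pos: [481.9, 188.4, 94.1]
tool_rot: [-3.141, 0.0, 1.318]
force: [-0.2, 0.3, -1.4]
width: 15.0
gripper_force: 59.2
```

```bash
python3 - <<'E'
from h import *
to(482,188.4,110,1.316);s=read_state();print(s["torque"],s["gripper_force"])
E
```

```text
d cm [ 0.004  0.011 -1.586] a [-0.0002  0.      0.0018] at [481.88 188.39  94.14] [-3.1414  0.      1.3178] F [-0.2   0.33 -1.4 ] w 14.983121459668324 13.4
[-0.02219365 -0.00229256 -0.00937695] 59.17065382003784
```

Emit:
send_rows(
  series=[
    {"ax": 0, "ay": 0, "az": 0, "dx": 0, "dy": 0, "dz": 0.05, "hand": 1},
    {"ax": 0, "ay": 0, "az": 0, "dx": 0, "dy": 0, "dz": 0.1, "hand": 1},
    {"ax": 0, "ay": 0, "az": 0, "dx": 0, "dy": 0, "dz": 0.15, "hand": 1},
    {"ax": 0, "ay": 0, "az": 0, "dx": 0, "dy": 0, "dz": 0.15, "hand": 1},
  ],
)

```text
clock: 13.8
eef_pos: [481.9, 188.4, 92.6]
tool_rot: [-3.141, 0.0, 1.318]
force: [0.5, 0.4, -1.8]
width: 14.9
gripper_force: 59.2
```

Emit:
send_rows(
  series=[
    {"ax": 0, "ay": 0, "az": 0, "dx": 0, "dy": 0, "dz": 0.05, "hand": 1},
    {"ax": 0, "ay": 0, "az": 0, "dx": 0, "dy": 0, "dz": 0.1, "hand": 1},
    {"ax": 0, "ay": 0, "az": 0, "dx": 0, "dy": 0, "dz": 0.1, "hand": 1},
  ],
)

```text
clock: 14.1
eef_pos: [481.9, 188.4, 91.6]
tool_rot: [-3.141, 0.0, 1.318]
force: [0.0, -0.1, -1.3]
width: 14.6
gripper_force: 59.2
```

Emit:
send_rows(
  series=[
    {"ax": 0, "ay": 0, "az": 0, "dx": 0, "dy": 0, "dz": 0.05, "hand": 1},
    {"ax": 0, "ay": 0, "az": 0, "dx": 0, "dy": 0, "dz": 0.1, "hand": 1},
    {"ax": 0, "ay": 0, "az": 0, "dx": 0, "dy": 0, "dz": 0.15, "hand": 1},
    {"ax": 0, "ay": 0, "az": 0, "dx": 0, "dy": 0, "dz": 0.15, "hand": 1},
  ],
)

```text
clock: 14.5
eef_pos: [481.9, 188.4, 90.1]
tool_rot: [-3.141, 0.0, 1.318]
force: [0.0, 0.3, -1.1]
width: 15.1
gripper_force: 59.2
```

Emit:
send_rows(
  series=[
    {"ax": 0, "ay": 0, "az": 0, "dx": 0, "dy": 0, "dz": 0.05, "hand": 1},
    {"ax": 0, "ay": 0, "az": 0, "dx": 0, "dy": 0, "dz": 0.1, "hand": 1},
    {"ax": 0, "ay": 0, "az": 0, "dx": 0, "dy": 0, "dz": 0.15, "hand": 1},
    {"ax": 0, "ay": 0, "az": 0, "dx": 0, "dy": 0, "dz": 0.15, "hand": 1},
  ],
)

```text
clock: 14.9
eef_pos: [481.9, 188.4, 88.6]
tool_rot: [-3.141, 0.0, 1.318]
force: [-0.1, 0.3, -1.6]
width: 14.7
gripper_force: 59.2
```

Emit:
send_rows(
  series=[
    {"ax": 0, "ay": 0, "az": 0, "dx": 0, "dy": 0, "dz": 0.05, "hand": 1},
    {"ax": 0, "ay": 0, "az": 0, "dx": 0, "dy": 0, "dz": 0.1, "hand": 1},
    {"ax": 0, "ay": 0, "az": 0, "dx": 0, "dy": 0, "dz": 0.15, "hand": 1},
    {"ax": 0, "ay": 0, "az": 0, "dx": 0, "dy": 0, "dz": 0.15, "hand": 1},
  ],
)

```text
clock: 15.3
eef_pos: [481.9, 188.4, 87.1]
tool_rot: [-3.141, 0.0, 1.318]
force: [0.2, -0.6, -0.2]
width: 14.8
gripper_force: 59.2
```

Emit:
send_rows(
  series=[
    {"ax": 0, "ay": 0, "az": 0, "dx": 0, "dy": 0, "dz": 0.05, "hand": 1},
    {"ax": 0, "ay": 0, "az": 0, "dx": 0, "dy": 0, "dz": 0.05, "hand": 1},
    {"ax": 0, "ay": 0, "az": 0, "dx": 0, "dy": 0, "dz": 0.05, "hand": 1},
  ],
)

```text
clock: 15.6
eef_pos: [482.0, 188.4, 86.7]
tool_rot: [-3.142, 0.0, 1.318]
force: [0.4, 0.5, -1.5]
width: 14.7
gripper_force: 59.2
```

Emit:
send_rows(
  series=[
    {"ax": 0, "ay": 0, "az": 0, "dx": 0, "dy": 0, "dz": 0.05, "hand": 1},
    {"ax": 0, "ay": 0, "az": 0, "dx": 0, "dy": 0, "dz": 0.05, "hand": 1},
    {"ax": 0, "ay": 0, "az": 0, "dx": 0, "dy": 0, "dz": 0.05, "hand": 1},
  ],
)

```text
clock: 15.9
eef_pos: [481.9, 188.4, 86.2]
tool_rot: [-3.142, 0.0, 1.318]
force: [-0.3, -0.4, -1.7]
width: 14.6
gripper_force: 59.2
```

Emit:
send_rows(
  series=[
    {"ax": 0, "ay": 0, "az": 0, "dx": 0, "dy": 0, "dz": 0.05, "hand": 1},
    {"ax": 0, "ay": 0, "az": 0, "dx": 0, "dy": 0, "dz": 0.05, "hand": 1},
    {"ax": 0, "ay": 0, "az": 0, "dx": 0, "dy": 0, "dz": 0.05, "hand": 1},
  ],
)

```text
clock: 16.2
eef_pos: [482.0, 188.4, 85.7]
tool_rot: [-3.142, 0.0, 1.318]
force: [-0.1, 0.7, -0.5]
width: 14.8
gripper_force: 59.2
```

Emit:
send_rows(
  series=[
    {"ax": 0, "ay": 0, "az": 0, "dx": 0, "dy": 0, "dz": 0.04, "hand": 1},
    {"ax": 0, "ay": 0, "az": 0, "dx": 0, "dy": 0, "dz": 0.04, "hand": 1},
    {"ax": 0, "ay": 0, "az": 0, "dx": 0, "dy": 0, "dz": 0.04, "hand": 1},
  ],
)

```text
clock: 16.5
eef_pos: [482.0, 188.4, 85.5]
tool_rot: [-3.142, -0.0, 1.318]
force: [-0.2, -0.8, 1.4]
width: 14.8
gripper_force: 59.5
```

```bash
python3 - <<'E'
from h import *
to(482,188.4,110,1.316);s=read_state();print(s["torque"],s["gripper_force"])
E
```

```text
d cm [ 1.000e-03  2.000e-03 -2.455e+00] a [-0.     -0.0002  0.0017] at [481.98 188.4   85.45] [-3.1416e+00 -2.0000e-04  1.3177e+00] F [-0.16 -0.8   1.44] w 14.77961477642066 16.5
[-0.0300227   0.16463414 -0.0259006 ] 59.51725244522095
```

Contact is at an underside height of 105 mm with only about 2.5 N. That is rim height, 12 mm below the pin's top, so the pin is in the hole. Next, release and retreat.

Emit:
send_rows(
  series=[
    {"ax": 0, "ay": 0, "az": 0, "dx": 0, "dy": 0, "dz": 0, "hand": 1},
    {"ax": 0, "ay": 0, "az": 0, "dx": 0, "dy": 0, "dz": 0, "hand": 1},
    {"ax": 0, "ay": 0, "az": 0, "dx": 0, "dy": 0, "dz": 0, "hand": 0.7},
    {"ax": 0, "ay": 0, "az": 0, "dx": 0, "dy": 0, "dz": 0, "hand": 0.6},
    {"ax": 0, "ay": 0, "az": 0, "dx": 0, "dy": 0, "dz": 0, "hand": 0.5},
    {"ax": 0, "ay": 0, "az": 0, "dx": 0, "dy": 0, "dz": 0, "hand": 0.4},
    {"ax": 0, "ay": 0, "az": 0, "dx": 0, "dy": 0, "dz": 0, "hand": 0.4},
    {"ax": 0, "ay": 0, "az": 0, "dx": 0, "dy": 0, "dz": 0, "hand": 0.4},
  ],
)

```text
clock: 17.3
eef_pos: [482.0, 188.4, 85.3]
tool_rot: [3.142, 0.0, 1.318]
force: [-0.0, 0.7, 0.1]
width: 51.3
gripper_force: 0.0
```

Emit:
send_rows(
  series=[
    {"ax": 0, "ay": 0, "az": 0, "dx": 0, "dy": 0, "dz": -0.3, "hand": 0.4},
    {"ax": 0, "ay": 0, "az": 0, "dx": 0, "dy": 0, "dz": -1, "hand": 0.4},
    {"ax": 0, "ay": 0, "az": 0, "dx": 0, "dy": 0, "dz": -2.5, "hand": 0.4},
    {"ax": 0, "ay": 0, "az": 0, "dx": 0, "dy": 0, "dz": -5, "hand": 0.4},
    {"ax": 0, "ay": 0, "az": 0, "dx": 0, "dy": 0, "dz": -8, "hand": 0.4},
    {"ax": 0, "ay": 0, "az": 0, "dx": 0, "dy": 0, "dz": -11, "hand": 0.4},
    {"ax": 0, "ay": 0, "az": 0, "dx": 0, "dy": 0, "dz": -14, "hand": 0.4},
    {"ax": 0, "ay": 0, "az": 0, "dx": 0, "dy": 0, "dz": -16, "hand": 0.4},
    {"ax": 0, "ay": 0, "az": 0, "dx": 0, "dy": 0, "dz": -17, "hand": 0.4},
    {"ax": 0, "ay": 0, "az": 0, "dx": 0, "dy": 0, "dz": -17, "hand": 0.4},
  ],
)

```text
clock: 18.3
eef_pos: [482.7, 188.6, 256.6]
tool_rot: [3.14, -0.002, 1.318]
force: [-0.5, -0.5, 0.5]
width: 51.5
gripper_force: 0.0
```

```bash
python3 - <<'E'
from h import *
snap("wrist","w6");s=read_state();print(s["eef_pos"],s["width"],s["force"])
im=np.load("pics/w6.npz")["im"].astype(int); m=((im[:,:,2]-im[:,:,0])>45).astype(np.uint8)
m=cv2.morphologyEx(m,cv2.MORPH_CLOSE,np.ones((9,9)))
n,l,st,c=cv2.connectedComponentsWithStats(m)
c0=np.array([482,188.4,113]);v=np.array([np.cos(1.317),np.sin(1.317),0]);w=np.array([v[1],-v[0],0])
q=np.array([proj("w6",c0+a*80*v+b*50*w) for a,b in((1,-1),(1,1),(-1,1),(-1,-1))]);print("pred corners",q.round(1).tolist())
for i in np.argsort(-st[1:,4])[:3]+1:
    cn,_=cv2.findContours((l==i).astype(np.uint8),0,1); a=cv2.approxPolyDP(max(cn,key=len),4,True)[:,0]; print(st[i],a.tolist())
    r=cv2.minAreaRect(max(cn,key=len));b=cv2.boxPoints(r);P=np.array([ray("w6",*p,113) for p in b]);print(P.mean(0),[np.linalg.norm(P[i]-P[i-1]).round(1) for i in range(4)])
# dark pin/hole region along expectation
print("hole proj",proj("w6",[469.3,140,113]))
E
```

```text
[481.8271903  188.4954314  255.37336349] 51.11332708992448 [-0.54266143 -0.23442326 -0.67730645]
pred corners [[214.0, 85.4], [328.6, 85.5], [320.2, 250.7], [222.1, 250.7]]
[  213    85   115   166 17675] [[214, 85], [221, 250], [319, 250], [327, 86]]
[481.00867611 189.26140716 113.        ] [np.float64(159.8), np.float64(99.4), np.float64(159.9), np.float64(116.2)]
[   0  130   52   66 2874] [[0, 131], [0, 195], [51, 193], [35, 130]]
[262.35947762 256.33436903 113.        ] [np.float64(63.7), np.float64(46.1), np.float64(63.1), np.float64(49.0)]
[ 258  301   76   33 1311] [[333, 323], [327, 301], [304, 311], [273, 302], [258, 314], [262, 328], [274, 333], [287, 329], [293, 319], [312, 318], [320, 326]]
[467.26131421  25.88948196 113.        ] [np.float64(40.6), np.float64(80.6), np.float64(40.6), np.float64(83.4)]
hole proj [271.08082341 223.48852652]
```

The leaf's measured corners match the predicted seated pose to within 1 px (flat at rim height, middle about 1 cm from cover_mid), and the gripper is clear.

```bash
python3 -c "
from cell import *
print(finish_job())"
```

```text
the job is handed in; nothing more can be done
None
```

I lowered the leaf onto the pin until it lay flat on the middle organiser's rims, with about 2.5 N of contact force measured, then released it and handed the job in at about 18 s; the bottle, dish and rattle were not re-checked, and no verdict came back.

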